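Aim the bench ioniser at the bottle on the scale and hold its dial at three dots

TASK

The tablet bottle on the bench scale is charged with static and must be discharged before it can be weighed: swing the ioniser's nozzle round until it points squarely at the middle of that bottle, and only then turn the ioniser's dial clockwise, past its one-dot and two-dot clicks, to the three-dot position and hold it there against its spring for at least three seconds. The dial springs back to off when let go, so finish with the gripper still holding it at three dots. Leave the nozzle aimed, do not touch the scale or move the bottle on it, and leave the other goods standing where they are.

Things in the scene. Friction and masses are not known exactly. Their poses are not given: they have to be found in the camera images.
- ioniser: the bench ioniser: a white flat console, 130 x 250 mm and 62 mm high, with a grey lid, fixed. Origin: centre of its underside on the table; x points to its rear, y to its left end as seen from the robot. On the lid the dial's axis stands near the left end (66 mm along +y from the centre), the nozzle's swivel axis near the right end (78 mm along -y).
- nozzle (a joint): swivel angle of the nozzle about the upright axis of its drum, rad: 0 = pointing along the console's -y (straight off its right end), positive = counter-clockwise from above (mouth towards the console's rear), stops at -1.3 and 1.3. Starts parked between 0.6 and 0.9. Turns with a steady friction of 0.2 N m (3 N at the grip point) and stays where it is left.
- nozzle_grip (a point): point on the centre line of the nozzle's level aluminium tube, 66 mm out from the swivel axis, 102 mm above the table: the place to grip. Tube 26 mm thick, straight from 34 to 98 mm out from the axis, then flared to 35 mm. Its grey drum is 54 mm across, 122 mm high. Below the tube: the lid (62 mm high), the table, perhaps the scale's rim. x points along the tube, the way it blows; z up.
- nozzle_mouth (a point): centre of the nozzle's mouth, the end of the tube, 120 mm out from the swivel axis and 102 mm above the table. Its x axis is the way the nozzle blows (level), y across to the left of that, z up.
- dial (a joint): angle of the dial, rad, clockwise from above: 0 = off (black bar on the bright plate), 0.4 = one dot, 0.8 = two dots, 1.2 = three dots, end stop at 1.3. Each position clicks (ball plunger on a cam); a return spring pulls the dial back to off from any position when let go. Holding it at three dots takes 0.15 to 0.25 N m, passing the clicks at most 0.3 N m.
- dial_grip (a point): point on the dial's upright axis, 94 mm above the table, where to hold its bar grip. Black bar 46 mm long, 14 mm thick, from 72 to 104 mm above the table, on a round skirt 50 mm across with its top at 72 mm; the lid is at 62 mm. x points along the bar to its pointer end (with the white line) and turns with the dial; z up. At off the pointer is 0.6 rad counter-clockwise of the console's x.
- scale: the bench scale: a grey base, 200 x 180 mm, with a square-edged steel pan 150 x 160 mm whose top is 56 mm above the table; display on the side facing the robot. Fixed. Origin: centre of its underside on the table; x points to its rear, y to its left. The pan's centre is 18 mm along +x from the origin.
- bottle: the white tablet bottle that stands upright on the scale's pan: 40 mm in diameter, 88 mm high, loose. Origin: centre of its underside.
- bottle_mid (a point): the middle of that bottle, on its axis 44 mm above its underside (100 mm above the table, level with the nozzle).
- spare_bottle_1: a like tablet bottle, 40 mm in diameter, 88 mm high, standing on the table in the row behind the scale; loose, not to be disturbed. Origin: centre of its underside.
- spare_bottle_2: another like tablet bottle standing on the table in the row behind the scale; loose, not to be disturbed. Origin: centre of its underside.
- kit_pack: a small printed carton, 24 x 78 x 112 mm, standing on the table in the row behind the scale; loose, not to be disturbed. Origin: centre of its underside.

How it is judged:
By the outcome, as a careful person would: the job done as asked, in the order asked, and still so for the second after the job is handed in, while the arm keeps its last pose, push and grip.
It also fails if it takes over 51 s, if anything falls off the work surface, if the arm or the gripper's body presses on something with over 40 N, if the wrist force passes 120 N, or if a joint passes its speed limit or range.

ROBOT

A 6-joint arm with a two-finger parallel gripper is mounted at the origin on the work surface; the furniture and walls round the work are solid. World frame = base frame: x ahead of the robot, y to its left, z up, the work surface at z = 0. Lengths are in m, angles in degrees, forces in N, time in s.
With the tool pointing down it reaches from about 0.25 to 0.725 m from the base axis. Payload 9.7 kg.
Tool frame: the origin (TCP) lies at the very end of the fingers, on their centre line; the grasp point (between the pads) lies grasp_offset behind it (grasp_offset is the distance from the TCP to the grasp point, in m); z points along the fingers, y is the line along which they close (so a half turn about z gives the same grasp; the last joint's range is limited). The gripper opens to 85 mm and grips with 20 to 120 N. Pads are 22 mm wide; open, the fingers measure 114 mm over their backs; the gripper's body (76 mm by 85 mm) begins 54 mm behind the grasp point. The pads swing forward as they close: fully open they stand 13 mm farther back than shut.
Start: joints at [66.807, 4.979, 10.078, 95.1, 0, 90], TCP at [0.217, 0.506, 0.231] pointing down, gripper open.
Joint ranges: [-179.16, 179.16], [-48.56, 103.87], [-65.8, 70.77], [-126.05, 130.52], [-82.76, 87.17], [-180, 180]. Speed limits (degrees/s): [127.2, 127.2, 147.25, 180, 180, 180].

INTERFACE

Orientations are given as [roll, pitch, yaw] about the fixed x, y, z axes, in that order (R = Rz(yaw) Ry(pitch) Rx(roll)).
In Python, from workcell import get_obs, camera, calibration, job_done, recognise, cut_out, mark_of, grasp_offset gives the robot as it stands.
- The arm moves only by the tool servo_tool, never from a script. Its argument "moves" is a list of rows, each a list of 3 entries, a list of its own where there are three numbers: the turn, a rotation vector about the tool's x, y, z in degrees, then the shift along the tool's x, y, z in m, then the opening in per cent of the stroke, from 0 (shut) to 100 (fully open). In form: [[[ax, ay, az], [x, y, z], claw], ...]. A call has 1 to 12 rows; each row shifts and turns the commanded pose from where the row before left it, along the tool's axes as they then stand; what a row does not reach is not made up. A row lasts 1/10 s, in which the tool goes at most 50 mm and 8.59 degrees, less where a joint would pass 70% of its speed; a pose out of reach is approached as far as the arm can. A call is refused whole if a number of a shift passes 0.05 or a number of a turn 8.59, either way. A call with a gripper value outside its range is refused whole. The fingers move at their own pace and stop on an object; "force" is the grip in N (left out, the last holds). Time passes only in rows, so rows that do not move let the fingers close. It gives the time, the measured TCP pose, the force, the opening and the grip force at its end, in the units of the state.
- get_obs(): the state, without advancing time (a new reading comes with each control period).
- camera(name): name is "scene" or "top"; returns (picture, depth): 384x512x3 uint8, red, green, blue; 384x512 float32, m along the optical axis (not along the pixel's ray), 0 where there is no reading.
- calibration(name): a dict with "camera_matrix" (3x3 intrinsics, pixels), "dist" ([k1, k2, p1, p2, k3] as OpenCV has them; the pictures are not rectified), "R" (3x3) and "t" (3): a world point X has camera coordinates R X + t. Camera axes: x right, y down, z forward; pixel columns grow to the right and rows downward; lengths in m; the calibration is good to about 2 mm. A picture is of the moment at which its call begins. calibration takes no time and is no camera call.
- job_done(): hands the job in; it is judged then, once.
Trained networks look in the newest picture that a camera, given by its name, has taken for a name from the list of things; names that differ only in an ending like _2 or _b are one class to them, and where a whole thing is asked for, a point or a joint stands for the part that bears it (a point fixed in the world has none). Each returns a list of dicts, best first, with "score" (0 to 1); they miss things now and then, are a little off and sometimes report something else, mostly with a low value. They report only what shows in the picture. A call takes as long as a camera call.
- recognise(name, camera): "xyz" ([x, y, z] in m, in the coordinates of the camera as it stood for that picture, good to about 4 mm: the middle of the surface that is visible of it).
- cut_out(name, camera): "mask" (384x512 bool, what is visible of it).
- mark_of(name, camera): "xyz" ([x, y, z] in m, in the coordinates of the camera as it stood for that picture, good to about 4 mm: a listed point, or the origin of a listed thing).
The state is a dict: "time": time; "q": joint angles; "qd": joint speeds; "joint_efforts": joint torques, N m; "ee_pos": TCP position; "tcp_rot": TCP orientation; "wrist_force": force on the tool from outside, world axes, zero at the start; "torque": the same for the moment, N m; "opening": finger opening in m; "grasp_force": force on a finger pad.
Only numpy, scipy, OpenCV 4.12 (cv2) and the standard library are available. Lean on these libraries where they do the work, as an engineer would, in place of code of your own. Each camera call takes 0.05 s, during which the arm holds its last target. There are 200 camera calls.

## Working session

There is one attempt and no reset: what is moved stays moved. The work goes in short steps, Python scripts to look and compute and a tool call to move; the robot and the scene stay as the last step left them, time stands still between calls to the robot, and variables do not carry over. Pictures are saved under pics/ and viewed, at most 10 in all, crops included, and the job is handed in when it is done.

Besides the shell and the picture viewer there is one more tool, called after "Request:" as name(argument=value, ...) on one line, values as JSON. servo_tool: Moves the arm, as the interface text tells. Its arguments: {"type":"object","properties":{"moves":{"type":"array"},"force":{"type":"number"}},"required":["moves"]}

```bash
mkdir -p pics; cat > h.py <<'E'
import numpy as np, cv2
from workcell import *
def world(p,c):
    k=calibration(c); return np.array(k["R"]).T@(np.array(p)-np.array(k["t"]).ravel())
E
python3 - <<'E'
from h import *
print(get_obs(), grasp_offset)
ims=[]
for c in ("scene","top"):
    im,d=camera(c); cv2.imwrite(f"pics/{c}1.png",im[:,:,::-1])
    for n in ["ioniser","nozzle_grip","nozzle_mouth","dial_grip","scale","bottle","bottle_mid","kit_pack","spare_bottle_1"]:
        print(c,n,[(np.round(world(r["xyz"],c),3).tolist(),round(r["score"],2)) for r in mark_of(n,c)][:4])
E
```

```text
{'time': 0.0, 'q': array([6.68061447e+01, 5.01321312e+00, 1.00324480e+01, 9.50990867e+01,
       1.03971348e-03, 9.00004873e+01]), 'qd': array([-0.00389663, -0.11283233,  0.06332804,  0.1335198 ,  0.03269305,
        0.02800192]), 'joint_efforts': array([ 2.38837119e-04, -5.20383918e+01,  4.64801002e+01,  1.64500420e-02,
       -7.55460292e-05, -9.87996202e-06]), 'ee_pos': array([0.21651634, 0.50533328, 0.23054483]), 'tcp_rot': array([-1.79920148e+02, -1.03903338e-03,  1.56805656e+02]), 'wrist_force': array([ 0.66126809, -0.70525413, -0.55445864]), 'torque': array([ 0.04813487, -0.00887855,  0.02824327]), 'grasp_force': 0.0, 'opening': 0.08503517454189603} 0.0187
scene ioniser [([0.544, 0.127, -0.002], 0.65)]
scene nozzle_grip [([0.597, -0.004, 0.106], 0.8)]
scene nozzle_mouth [([0.629, -0.04, 0.104], 0.87), ([0.683, -0.142, 0.003], 0.47), ([0.676, -0.224, 0.003], 0.42)]
scene dial_grip [([0.541, 0.19, 0.098], 0.69)]
scene scale [([0.481, -0.257, -0.0], 0.77), ([0.541, 0.189, 0.094], 0.41)]
scene bottle [([0.472, -0.25, 0.057], 0.91)]
scene bottle_mid [([0.471, -0.248, 0.095], 0.62)]
scene kit_pack [([0.678, -0.222, 0.0], 0.87)]
scene spare_bottle_1 [([0.674, -0.307, -0.0], 0.77), ([0.683, -0.144, 0.002], 0.65)]
top ioniser [([0.545, 0.128, 0.005], 0.81), ([0.473, -0.247, 0.102], 0.2)]
top nozzle_grip [([0.598, -0.002, 0.103], 0.69)]
top nozzle_mouth [([0.629, -0.041, 0.103], 0.93)]
top dial_grip [([0.541, 0.19, 0.096], 0.54)]
top scale [([0.477, -0.262, -0.004], 0.75), ([0.474, -0.248, 0.104], 0.22)]
top bottle [([0.475, -0.258, 0.059], 0.81)]
top bottle_mid [([0.471, -0.246, 0.103], 0.84), ([0.669, -0.307, -0.0], 0.73)]
top kit_pack [([0.681, -0.226, 0.001], 0.56)]
top spare_bottle_1 [([0.669, -0.306, 0.002], 0.79), ([0.684, -0.149, -0.004], 0.68)]
```

```bash
cat >> h.py <<'E'
def cloud(c,d):
    k=calibration(c); K=np.array(k["camera_matrix"]); v,u=np.nonzero(d>0)
    n=cv2.undistortPoints(np.stack([u,v],1).astype(float)[:,None],K,np.array(k["dist"]))[:,0]
    z=d[v,u]; P=np.c_[n*z[:,None],z]-np.array(k["t"]).ravel()
    return P@np.array(k["R"]),u,v
E
python3 - <<'E'
from h import *
im,d=camera("top"); P,u,v=cloud("top",d)
def near(x,y,r,z0,z1): return (np.hypot(P[:,0]-x,P[:,1]-y)<r)&(P[:,2]>z0)&(P[:,2]<z1)
def circ(name,m):
    q=P[m,:2].astype(np.float32); (c,r)=cv2.minEnclosingCircle(q); print(name,m.sum(),q.mean(0),np.median(q,0),c,r,np.median(P[m,2]))
circ("bottletop",near(.472,-.25,.05,.13,.16))
circ("drum top",near(.55,.045,.06,.117,.135))
circ("dial",near(.541,.19,.04,.095,.12))
m=near(.541,.19,.04,.095,.12); print("dial pca",cv2.PCACompute(P[m,:2].astype(np.float32),None))
m=near(.615,-.02,.06,.105,.117); print("tube top",m.sum(),cv2.fitLine(P[m,:2].astype(np.float32),cv2.DIST_HUBER,0,.01,.01).ravel())
m=near(.545,.127,.16,.056,.068); r=cv2.minAreaRect(P[m,:2].astype(np.float32)); print("lid",r)
m=near(.49,-.26,.14,.05,.062); r=cv2.minAreaRect(P[m,:2].astype(np.float32)); print("pan",r)
E
```

```text
bottletop 291 [ 0.47211537 -0.2451676 ] [ 0.47216836 -0.24506672] (0.4711536467075348, -0.24690821766853333) 0.01975688338279724 0.14470659724429538
drum top 439 [0.55113137 0.04543224] [0.5506573  0.04589585] (0.560729444026947, 0.0328887403011322) 0.04320836067199707 0.121773992012987
dial 138 [0.5368342  0.18917565] [0.53648055 0.18885411] (0.5359042286872864, 0.19093841314315796) 0.022963495925068855 0.10372355230025845
dial pca (array([[0.5368342 , 0.18917565]], dtype=float32), array([[ 0.7662981 ,  0.64248514],
       [-0.64248514,  0.7662981 ]], dtype=float32))
tube top 387 [ 0.5825146  -0.81282026  0.5851603   0.00718459]
lid ((0.5433968305587769, 0.12450141459703445), (0.12615634500980377, 0.24522186815738678), 5.221371173858643)
pan ((0.4960514307022095, -0.25734180212020874), (0.14938418567180634, 0.16123975813388824), 6.317394733428955)
```

View pics/scene1.png

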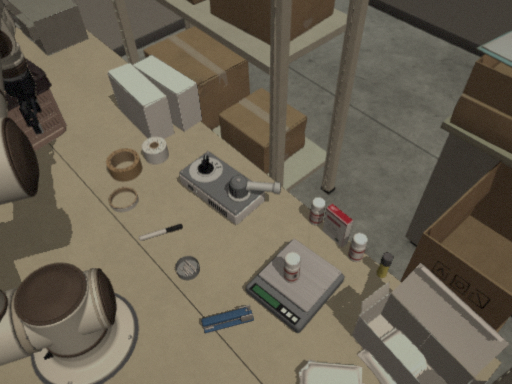

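View pics/top1.png

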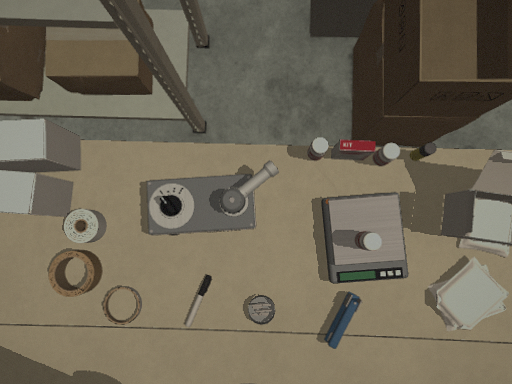

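Request:
servo_tool(moves=[[[0,0,0],[-0.0305,-0.0176,0],100],[[0,0,0],[-0.0305,-0.0176,0],100],[[0,0,0],[-0.0305,-0.0176,0],100],[[0,0,0],[-0.0305,-0.0176,0],100],[[0,0,0],[-0.0305,-0.0176,0],100],[[0,0,0],[-0.0305,-0.0176,0],100],[[0,0,0],[-0.0305,-0.0176,0],100],[[0,0,0],[-0.0305,-0.0176,0],100],[[0,0,0],[-0.0305,-0.0176,0],100],[[0,0,0],[-0.0305,-0.0176,0],100],[[0,0,0],[-0.0305,-0.0176,0],100],[[0,0,0],[-0.0305,-0.0176,0],100]])

```text
time: 2.25
ee_pos: [0.4706, 0.166, 0.2315]
tcp_rot: [180.0, 0.0, 156.8]
wrist_force: [0.2, -0.1, -0.0]
opening: 0.0855
grasp_force: 0.0
```

Request:
servo_tool(moves=[[[0,0,0],[-0.0305,-0.0176,0],100],[[0,0,0],[-0.0305,-0.0176,0],100],[[0,0,0],[-0.0305,-0.0176,0],100],[[0,0,0],[-0.0305,-0.0176,0],100],[[0,0,0],[-0.0305,-0.0176,0],100],[[0,0,0],[-0.0305,-0.0176,0],100],[[0,0,6.5],[0,0,0],100],[[0,0,6.5],[0,0,0],100],[[0,0,6.5],[0,0,0],100],[[0,0,6.5],[0,0,0],100],[[0,0,0],[0,0,0],100],[[0,0,0],[0,0,0],100]])

```text
time: 3.45
ee_pos: [0.5965, -0.0019, 0.2313]
tcp_rot: [180.0, 0.0, 131.0]
wrist_force: [-0.6, -0.3, 0.5]
opening: 0.0853
grasp_force: 0.0
```

```bash
python3 - <<'E'
from h import *
o=get_obs();print(o["time"],o["q"],o["ee_pos"],o["tcp_rot"])
E
```

```text
3.45 [-1.77553216e-01  1.15478318e+01  1.74207627e+01  9.58715461e+01
 -4.18818527e-04  4.88247153e+01] [ 0.59648873 -0.00185054  0.23129178] [1.79999233e+02 1.22694570e-03 1.30997731e+02]
```

Request:
servo_tool(moves=[[[0,0,0],[0,0,0.037],100],[[0,0,0],[0,0,0.037],100],[[0,0,0],[0,0,0.037],100],[[0,0,0],[0,0,0.02],100],[[0,0,0],[0,0,0.015],100],[[0,0,0],[0,0,0],20],[[0,0,0],[0,0,0],20],[[0,0,0],[0,0,0],20],[[0,0,0],[0,0,0],20],[[0,0,0],[0,0,0],20],[[0,0,0],[0,0,0],20]], force=30)

```text
time: 4.55
ee_pos: [0.5971, -0.0019, 0.0868]
tcp_rot: [179.9, 0.1, 130.8]
wrist_force: [-0.9, -0.5, 6.9]
opening: 0.025
grasp_force: 29.3
```

Request:
servo_tool(moves=[[[0,0,3.5],[0.0001,-0.004,0],20],[[0,0,3.5],[0.0001,-0.004,0],20],[[0,0,3.5],[0.0001,-0.004,0],20],[[0,0,3.5],[0.0001,-0.004,0],20],[[0,0,3.5],[0.0001,-0.004,0],20],[[0,0,3.5],[0.0001,-0.004,0],20],[[0,0,3.5],[0.0001,-0.004,0],20],[[0,0,3.5],[0.0001,-0.004,0],20],[[0,0,0],[0,0,0],20]])

```text
time: 5.45
ee_pos: [0.5675, -0.0177, 0.0867]
tcp_rot: [-180.0, 0.2, 102.7]
wrist_force: [-7.7, -6.9, 9.5]
opening: 0.0247
grasp_force: 30.7
```

Request:
servo_tool(moves=[[[0,0,3.5],[0.0001,-0.004,0],20],[[0,0,3.5],[0.0001,-0.004,0],20],[[0,0,3.5],[0.0001,-0.004,0],20],[[0,0,3.5],[0.0001,-0.004,0],20],[[0,0,3.5],[0.0001,-0.004,0],20],[[0,0,3.5],[0.0001,-0.004,0],20],[[0,0,3.5],[0.0001,-0.004,0],20],[[0,0,3.5],[0.0001,-0.004,0],20],[[0,0,0],[0,0,0],20],[[0,0,0],[0,0,0],20]])

```text
time: 6.45
ee_pos: [0.5343, -0.018, 0.0866]
tcp_rot: [-179.9, 0.3, 74.8]
wrist_force: [-17.1, -13.2, 15.3]
opening: 0.0252
grasp_force: 33.1
```

```bash
python3 - <<'E'
from h import *
for c in ("scene","top"):
    im,d=camera(c); cv2.imwrite(f"pics/{c}2.png",im[:,:,::-1])
    for n in ["nozzle_grip","nozzle_mouth","bottle_mid"]:
        print(c,n,[(np.round(world(r["xyz"],c),3).tolist(),round(r["score"],2)) for r in mark_of(n,c)][:2])
E
```

```text
scene nozzle_grip [([0.538, -0.016, 0.102], 0.77)]
scene nozzle_mouth [([0.523, -0.063, 0.103], 0.65), ([0.545, 0.128, 0.003], 0.25)]
scene bottle_mid [([0.471, -0.247, 0.1], 0.98)]
top nozzle_grip []
top nozzle_mouth []
top bottle_mid [([0.474, -0.248, 0.102], 0.72)]
```

Request:
servo_tool(moves=[[[0,0,0],[0,0,0],100],[[0,0,0],[0,0,0],100],[[0,0,0],[0,0,0],100],[[0,0,0],[0,0,0],100],[[0,0,0],[0,0,-0.03],100],[[0,0,0],[0,0,-0.04],100],[[0,0,0],[0,0,-0.04],100],[[0,0,0],[0.04,-0.01,0],100],[[0,0,0],[0.04,-0.01,0],100],[[0,0,0],[0.04,-0.01,0],100],[[0,0,0],[0.04,-0.01,0],100],[[0,0,0],[0.04,-0.01,0],100]])

```text
time: 8.05
ee_pos: [0.5406, 0.1921, 0.1953]
tcp_rot: [180.0, -0.0, 74.8]
wrist_force: [0.9, 0.2, 0.3]
opening: 0.0854
grasp_force: 0.0
```

```bash
python3 - <<'E'
from h import *
for c in ("scene","top"):
    im,d=camera(c); cv2.imwrite(f"pics/{c}3.png",im[:,:,::-1])
    for n in ["nozzle_grip","nozzle_mouth","bottle_mid","dial_grip"]:
        print(c,n,[(np.round(world(r["xyz"],c),3).tolist(),round(r["score"],2)) for r in mark_of(n,c)][:2])
    P,u,v=cloud(c,d)
    m=(np.hypot(P[:,0]-.53,P[:,1]+.03)<.045)&(P[:,2]>.109)&(P[:,2]<.119)
    q=P[m,:2].astype(np.float32); l=cv2.fitLine(q,cv2.DIST_HUBER,0,.01,.01).ravel(); l[:2]*=-np.sign(l[1]); print("tube",m.sum(),l,np.degrees(np.arctan2(l[1],l[0])))
    t=(-.2475-l[3])/l[1]; print("x at bottle",l[2]+t*l[0])
    if c=="top": cv2.imwrite("pics/crop3.png",cv2.resize(im[130:290,130:430,::-1],None,fx=2.5,fy=2.5,interpolation=cv2.INTER_CUBIC))
E
```

```text
scene nozzle_grip [([0.538, -0.018, 0.104], 0.67), ([0.678, -0.222, -0.001], 0.55)]
scene nozzle_mouth [([0.522, -0.069, 0.104], 0.94)]
scene bottle_mid [([0.472, -0.246, 0.101], 0.67)]
scene dial_grip [([0.543, 0.19, 0.095], 0.5)]
tube 196 [-0.23881613 -0.9710648   0.52891046 -0.03702255] -103.81668
x at bottle 0.47714728
top nozzle_grip [([0.539, -0.019, 0.099], 0.77)]
top nozzle_mouth [([0.474, -0.254, 0.059], 0.62), ([0.526, -0.07, 0.102], 0.59)]
top bottle_mid [([0.474, -0.248, 0.101], 0.57), ([0.67, -0.305, 0.001], 0.56)]
top dial_grip [([0.539, 0.192, 0.095], 0.59)]
tube 391 [-0.29275158 -0.95618856  0.53152895 -0.02694772] -107.02276
x at bottle 0.46400353
```

View pics/crop3.png

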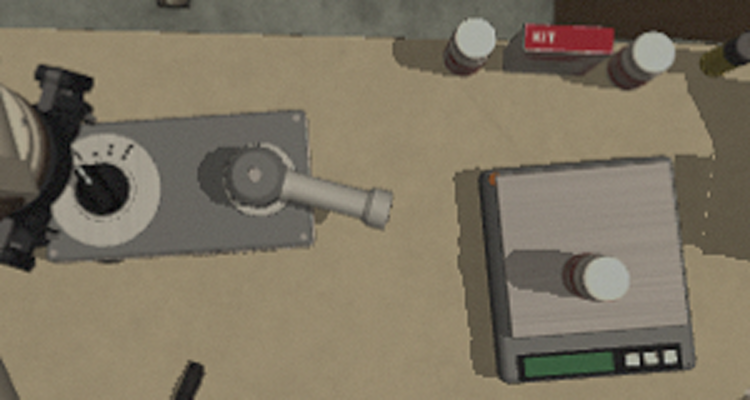

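```bash
python3 - <<'E'
from h import *
for c in ("scene","top"):
    camera(c); k=calibration(c); K=np.array(k["camera_matrix"]);R=np.array(k["R"]);t=np.array(k["t"]).ravel()
    C=-R.T@t
    for n in ("nozzle_mouth","bottle"):
        r=cut_out(n,c)
        if not r: print(c,n,"none"); continue
        v,u=np.nonzero(r[0]["mask"]); 
        p=cv2.undistortPoints(np.stack([u,v],1).astype(float)[:,None],K,np.array(k["dist"]))[:,0]
        w=np.c_[p,np.ones(len(p))]@R; z=.102; X=(C+w*((z-C[2])/w[:,2])[:,None])[:,:2]
        if n=="bottle": print(c,n,len(X),r[0]["score"],"mask mean on z=.1",X.mean(0),"cam",C); continue
        s=np.array([.553,.048]); D=np.hypot(*(X-s).T); 
        # local coordinates along -105.2deg
        a=np.radians(-105.2); e=np.array([np.cos(a),np.sin(a)]); f=np.array([-e[1],e[0]])
        L=(X-s)@e; W=(X-s)@f; cs=[]
        for l in np.arange(.038,.096,.006):
            m=(L>=l)&(L<l+.006)
            if m.sum()>2: cs.append((l+.003,(W[m].min()+W[m].max())/2,W[m].max()-W[m].min()))
        cs=np.array(cs); b=np.polyfit(cs[:,0],cs[:,1],1); print(c,n,r[0]["score"],len(X),"angle",-105.2+np.degrees(b[0]),"offset at axis",b[1],cs[:,2].round(3))
        print("line at bottle: lateral of (.472,-.2475)", (np.array([.472,-.2475])-s)@f, "line", np.polyval(b,(np.array([.472,-.2475])-s)@e))
E
```

```text
scene nozzle_mouth 0.88 655 angle -95.52528457369125 offset at axis -0.011943302133736329 [0.046 0.034 0.032 0.027 0.026 0.025 0.026 0.025 0.024 0.024]
line at bottle: lateral of (.472,-.2475) -0.0006894337638817622 line 0.03979401440245621
scene bottle 430 0.71 mask mean on z=.1 [ 0.47154151 -0.24837726] cam [ 0.03117252 -0.62602876  1.0949134 ]
top nozzle_mouth 0.71 1063 angle -103.06609209970682 offset at axis -0.001959561937034632 [0.025 0.026 0.026 0.027 0.026 0.026 0.027 0.026 0.026 0.026]
line at bottle: lateral of (.472,-.2475) -0.0006894337638817622 line 0.009451902238576063
top bottle 404 0.79 mask mean on z=.1 [ 0.47138044 -0.24872504] cam [ 0.49131954 -0.02267911  0.9810784 ]
```

```bash
python3 - <<'E'
from h import *
s=np.array([.553,.048]); b=np.array([.472,-.2475]); e=(b-s)/np.linalg.norm(b-s); f=np.array([-e[1],e[0]])
out=[]
def warp(c,im,z,st=.0005,L=(-.05,.36),W=(-.06,.06)):
    k=calibration(c); l=np.arange(*L,st); w=np.arange(*W,st)
    X=s+l[None,:,None]*e+w[:,None,None]*f; X=np.dstack([X,np.full(X.shape[:2],z)]).reshape(-1,3)
    p,_=cv2.projectPoints(X,cv2.Rodrigues(np.array(k["R"]))[0],np.array(k["t"],float).ravel(),np.array(k["camera_matrix"]),np.array(k["dist"]))
    p=p.reshape(len(w),len(l),2).astype(np.float32); return l,w,cv2.remap(im,p[...,0],p[...,1],cv2.INTER_CUBIC)
print("want",np.degrees(np.arctan2(e[1],e[0])))
for c in ("scene","top"):
    im=np.mean([camera(c)[0] for _ in range(4)],0).astype(np.float32)
    l,w,q=warp(c,im,.102); v=q.copy(); v[120]=(255,0,0); out.append(v)
    g=cv2.GaussianBlur(q,(0,0),2); gy=np.abs(np.gradient(g,axis=0)).sum(2)
    R=[]
    for i in np.nonzero((l>.045)&(l<.093))[0]:
        a=gy[:,i]; up=(w>.006)&(w<.022); lo=(w<-.006)&(w>-.022)
        R.append((l[i],(a[up]*w[up]).sum()/a[up].sum() if 0 else w[up][a[up].argmax()],w[lo][a[lo].argmax()]))
    R=np.array(R); pu=np.polyfit(R[:,0],R[:,1],1); pl=np.polyfit(R[:,0],R[:,2],1)
    print(c,"edge slopes deg",np.degrees([pu[0],pl[0]]),"mid w at .07",(np.polyval(pu,.07)+np.polyval(pl,.07))/2,"width",np.polyval(pu,.07)-np.polyval(pl,.07))
l,w,q=warp("top",im,.122); q[120]=(255,0,0); q[:,100]=(255,0,0); out.append(q[:,:400]if 0 else q)
cv2.imwrite("pics/warp.png",np.clip(np.vstack([o[30:210] for o in out]),0,255).astype(np.uint8)[:600,:800,::-1])
E
```

```text
want -105.3289217273056
scene edge slopes deg [-3.42010415  0.95557733] mid w at .07 0.0025251995161874362 width 0.020727454105624904
top edge slopes deg [1.98460083 0.54715449] mid w at .07 -0.00039165366702834103 width 0.02269281854765781
```

View pics/warp.png

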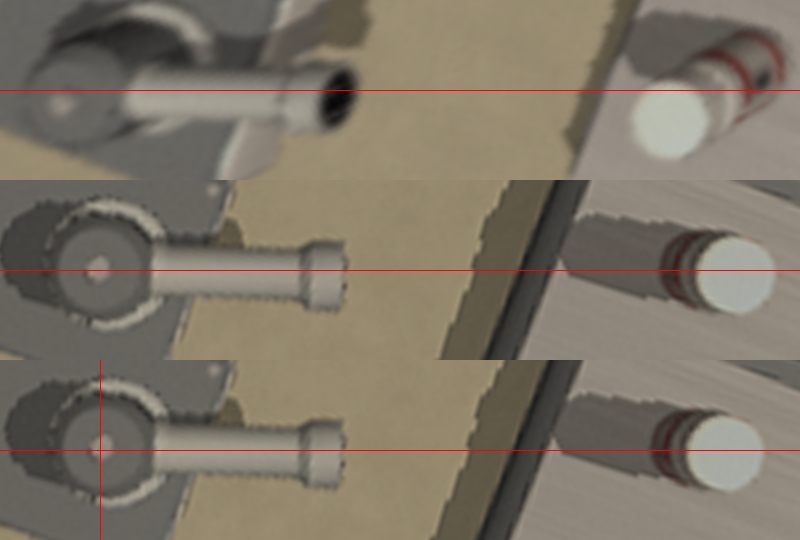

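Request:
servo_tool(moves=[[[0,0,0],[-0.0404,0.0096,0],100],[[0,0,0],[-0.0404,0.0096,0],100],[[0,0,0],[-0.0404,0.0096,0],100],[[0,0,0],[-0.0404,0.0096,0],100],[[0,0,0],[-0.0404,0.0096,0],100],[[0,0,0],[0,0,0.04],100],[[0,0,0],[0,0,0.04],100],[[0,0,0],[0,0,0.027],100],[[0,0,0],[0,0,0],100],[[0,0,0],[0,0,0],100]])

```text
time: 10.25
ee_pos: [0.5341, -0.0172, 0.0891]
tcp_rot: [-180.0, 0.0, 74.8]
wrist_force: [-0.2, -0.1, 0.8]
opening: 0.0856
grasp_force: 0.0
```

Request:
servo_tool(moves=[[[0,0,0],[0,0,0],20],[[0,0,0],[0,0,0],20],[[0,0,0],[0,0,0],20],[[0,0,0],[0,0,0],20],[[0,0,0],[0,0,0],20],[[0,0,0],[0,0,0],20],[[0,0,0],[0,0,0],20]], force=30)

```text
time: 10.95
ee_pos: [0.5344, -0.0172, 0.0891]
tcp_rot: [179.9, -0.0, 74.8]
wrist_force: [-1.4, -0.4, 5.5]
opening: 0.025
grasp_force: 29.2
```

Request:
servo_tool(moves=[[[0,0,0.8],[0,-0.0012,0],20],[[0,0,0],[0,0,0],20],[[0,0,0],[0,0,0],20]])

```text
time: 11.25
ee_pos: [0.5333, -0.0169, 0.0891]
tcp_rot: [179.9, -0.0, 74.0]
wrist_force: [-2.1, 0.8, 6.1]
opening: 0.0252
grasp_force: 28.9
```

Request:
servo_tool(moves=[[[0,0,0],[0,0,0],100],[[0,0,0],[0,0,0],100],[[0,0,0],[0,0,0],100],[[0,0,0],[0,0,0],100],[[0,0,0],[0,0,-0.03],100],[[0,0,0],[0,0,-0.04],100],[[0,0,0],[0,0,-0.04],100],[[0,0,0],[0.04,-0.01,0],100],[[0,0,0],[0.04,-0.01,0],100],[[0,0,0],[0.04,-0.01,0],100],[[0,0,0],[0.04,-0.01,0],100],[[0,0,0],[0.04,-0.01,0],100]])

```text
time: 12.45
ee_pos: [0.5399, 0.1907, 0.1983]
tcp_rot: [180.0, -0.0, 74.0]
wrist_force: [0.7, 0.3, 0.3]
opening: 0.0854
grasp_force: 0.0
```

```bash
python3 - <<'E'
from h import *
s=np.array([.551,.0485]); b=np.array([.472,-.2475]); e=(b-s)/np.linalg.norm(b-s); f=np.array([-e[1],e[0]])
c="top";k=calibration(c);K=np.array(k["camera_matrix"]);R=np.array(k["R"]);t=np.array(k["t"]).ravel()
im=np.mean([camera(c)[0] for _ in range(4)],0).astype(np.float32)
def warp(z,st=.0004,L=(-.04,.15),W=(-.04,.04)):
    l=np.arange(*L,st); w=np.arange(*W,st)
    X=s+l[None,:,None]*e+w[:,None,None]*f; X=np.dstack([X,np.full(X.shape[:2],z)]).reshape(-1,3)
    p,_=cv2.projectPoints(X,cv2.Rodrigues(R)[0],t,K,np.array(k["dist"]))
    p=p.reshape(len(w),len(l),2).astype(np.float32); q=cv2.remap(im,p[...,0],p[...,1],cv2.INTER_CUBIC); q[100]=(255,0,0); return q
A,B=warp(.102),warp(.122); B[:,100]=(255,0,0)
cv2.imwrite("pics/warp2.png",cv2.resize(np.clip(np.vstack([A,B]),0,255).astype(np.uint8)[...,::-1],None,fx=1.5,fy=1.5))
m=cut_out("nozzle_mouth",c)[0]["mask"]; v,u=np.nonzero(m); C=-R.T@t
p=cv2.undistortPoints(np.stack([u,v],1).astype(float)[:,None],K,np.array(k["dist"]))[:,0]
w=np.c_[p,np.ones(len(p))]@R; X=(C+w*((.102-C[2])/w[:,2])[:,None])[:,:2]
L=(X-s)@e;W=(X-s)@f; cs=np.array([(l+.003,(W[j].min()+W[j].max())/2) for l in np.arange(.036,.115,.006) for j in [(L>=l)&(L<l+.006)] if j.sum()>2])
pf=np.polyfit(*cs.T,1); print("slope deg rel. to want",np.degrees(pf[0]),"off at axis",pf[1],"miss at bottle",np.polyval(pf,.306),(cs*1000).round(1).tolist())
E
```

```text
Traceback (most recent call last):
IndexError: list index out of range
```

View pics/warp2.png

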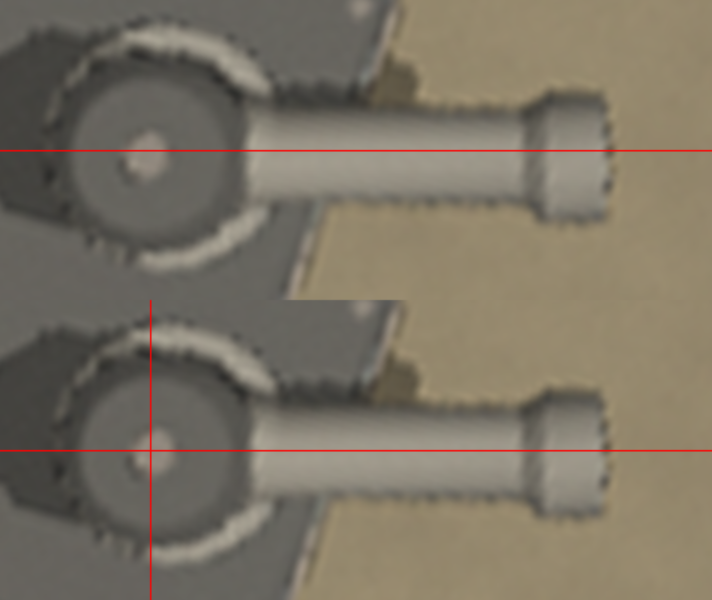

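Request:
servo_tool(moves=[[[0,0,-8.5],[0.0004,-0.0016,0],100],[[0,0,-8.5],[0,0,0],100],[[0,0,-8.5],[0,0,0],100],[[0,0,-8.5],[0,0,0],100],[[0,0,-8.5],[0,0,0],100],[[0,0,-8.5],[0,0,0],100],[[0,0,-8.5],[0,0,0],100],[[0,0,-8.5],[0,0,0],100],[[0,0,-8.5],[0,0,0],100],[[0,0,-8.5],[0,0,0],100],[[0,0,-8.5],[0,0,0],100],[[0,0,-8.5],[0,0,0],100]])

```text
time: 13.9
ee_pos: [0.5388, 0.1884, 0.1985]
tcp_rot: [-180.0, 0.0, 176.2]
wrist_force: [-0.8, -0.1, -0.5]
opening: 0.0854
grasp_force: 0.0
```

Request:
servo_tool(moves=[[[0,0,-8.5],[0,0,0],100],[[0,0,-8.5],[0,0,0],100],[[0,0,-8.5],[0,0,0],100],[[0,0,-8.5],[0,0,0],100],[[0,0,-8.5],[0,0,0],100],[[0,0,-1.2],[0,0,0],100],[[0,0,0],[0,0,0.04],100],[[0,0,0],[0,0,0.04],100],[[0,0,0],[0,0,0.03],100],[[0,0,0],[0,0,0.009],100],[[0,0,0],[0,0,0],100],[[0,0,0],[0,0,0],100]])

```text
time: 15.1
ee_pos: [0.5394, 0.1899, 0.0811]
tcp_rot: [-180.0, 0.1, -140.4]
wrist_force: [1.0, 0.4, -0.0]
opening: 0.085
grasp_force: 0.0
```

Request:
servo_tool(moves=[[[0,0,0],[0,0,0],5],[[0,0,0],[0,0,0],5],[[0,0,0],[0,0,0],5],[[0,0,0],[0,0,0],5],[[0,0,0],[0,0,0],5],[[0,0,0],[0,0,0],5],[[0,0,0],[0,0,0],5],[[0,0,0],[0,0,0],5]], force=70)

```text
time: 15.9
ee_pos: [0.5366, 0.1926, 0.0801]
tcp_rot: [179.6, 0.0, -140.2]
wrist_force: [-13.3, 13.3, 9.4]
opening: 0.0129
grasp_force: 69.1
```

Request:
servo_tool(moves=[[[0,0,0],[0,0.0035,0],5],[[0,0,0],[0,0,0],5],[[0,0,0],[0,0,0],5]])

```text
time: 16.2
ee_pos: [0.5363, 0.1929, 0.0801]
tcp_rot: [180.0, 0.0, -140.3]
wrist_force: [-2.4, -0.2, 5.9]
opening: 0.0129
grasp_force: 69.4
```

Request:
servo_tool(moves=[[[0,0,4.5],[0,0,0],5],[[0,0,4.5],[0,0,0],5],[[0,0,4.5],[0,0,0],5],[[0,0,4.5],[0,0,0],5],[[0,0,4.5],[0,0,0],5],[[0,0,4.5],[0,0,0],5],[[0,0,4],[0,0,0],5],[[0,0,4],[0,0,0],5],[[0,0,0],[0,0,0],5]])

```text
time: 17.1
ee_pos: [0.5361, 0.1933, 0.0801]
tcp_rot: [179.9, -0.0, -175.4]
wrist_force: [-3.7, 3.1, 6.8]
opening: 0.0127
grasp_force: 69.4
```

Request:
servo_tool(moves=[[[0,0,4.5],[0,0,0],5],[[0,0,4.5],[0,0,0],5],[[0,0,4.5],[0,0,0],5],[[0,0,4.5],[0,0,0],5],[[0,0,4.5],[0,0,0],5],[[0,0,4.5],[0,0,0],5],[[0,0,4],[0,0,0],5],[[0,0,3.6],[0,0,0],5],[[0,0,0],[0,0,0],5],[[0,0,0],[0,0,0],5]])

```text
time: 18.1
ee_pos: [0.5361, 0.1938, 0.0801]
tcp_rot: [179.9, -0.1, 150.2]
wrist_force: [-3.5, 5.4, 7.0]
opening: 0.0127
grasp_force: 69.4
```

```bash
python3 - <<'E'
from h import *
o=get_obs();print(o["time"],o["q"],o["ee_pos"],o["tcp_rot"],o["torque"],o["wrist_force"])
im,d=camera("scene"); cv2.imwrite("pics/dial.png",cv2.resize(im[120:240,150:310,::-1],None,fx=5,fy=5,interpolation=cv2.INTER_CUBIC))
for c in ("scene","top"):
    if c=="top": camera(c)
    for n in ["nozzle_mouth","bottle_mid"]: print(c,n,[(np.round(world(r["xyz"],c),3).tolist(),round(r["score"],2)) for r in mark_of(n,c)][:2])
E
```

```text
18.1 [19.80612248  7.38568436 -4.01976402 78.55201981  0.13682934 49.63761619] [0.53606522 0.19378347 0.08010961] [ 1.79878979e+02 -7.67144385e-02  1.50168638e+02] [0.90526502 0.88179269 0.25624349] [-3.51543819  5.41631789  7.0189225 ]
scene nozzle_mouth [([0.519, -0.065, 0.105], 0.92)]
scene bottle_mid [([0.477, -0.248, 0.099], 0.64)]
top nozzle_mouth [([0.524, -0.066, 0.099], 0.62)]
top bottle_mid [([0.472, -0.25, 0.105], 0.81), ([0.476, -0.255, 0.058], 0.28)]
```

View pics/dial.png

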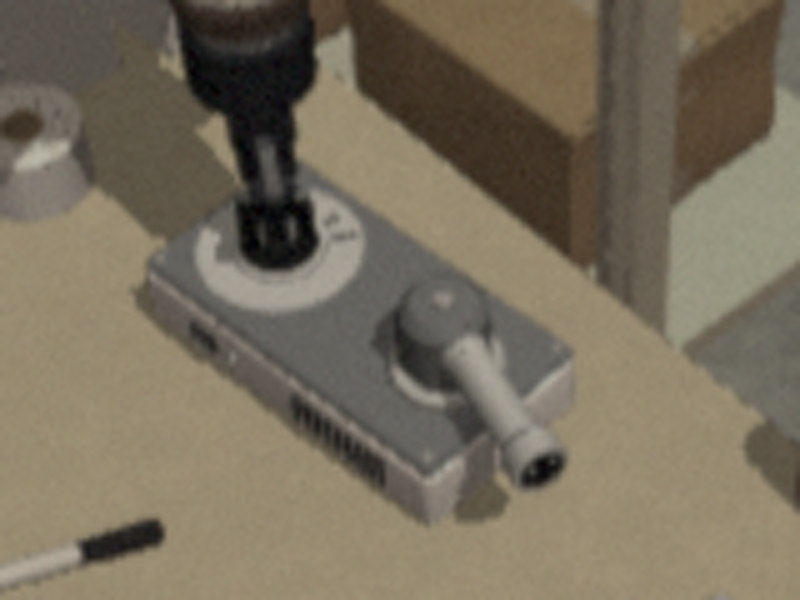

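Request:
servo_tool(moves=[[[0,0,1],[0,0,0],5],[[0,0,0],[0,0,0],5],[[0,0,0],[0,0,0],5],[[0,0,0],[0,0,0],5],[[0,0,0],[0,0,0],5],[[0,0,0],[0,0,0],5],[[0,0,0],[0,0,0],5],[[0,0,0],[0,0,0],5],[[0,0,0],[0,0,0],5],[[0,0,0],[0,0,0],5],[[0,0,0],[0,0,0],5],[[0,0,0],[0,0,0],5]])

```text
time: 19.6
ee_pos: [0.5361, 0.1938, 0.0801]
tcp_rot: [179.9, -0.1, 149.2]
wrist_force: [-4.0, 5.3, 6.4]
opening: 0.0132
grasp_force: 69.4
```

```bash
python3 -c "
from h import *
o=get_obs();print(o['tcp_rot'],o['torque'],o['wrist_force'])"
```

```text
[ 1.79879957e+02 -7.97977300e-02  1.49180152e+02] [0.90591056 0.93312692 0.14918654] [-4.01798935  5.28413523  6.40718689]
```

Request:
servo_tool(moves=[[[0,0,0],[0,0,0],5],[[0,0,0],[0,0,0],5],[[0,0,0],[0,0,0],5],[[0,0,0],[0,0,0],5],[[0,0,0],[0,0,0],5],[[0,0,0],[0,0,0],5],[[0,0,0],[0,0,0],5],[[0,0,0],[0,0,0],5],[[0,0,0],[0,0,0],5],[[0,0,0],[0,0,0],5],[[0,0,0],[0,0,0],5],[[0,0,0],[0,0,0],5]])

```text
time: 20.8
ee_pos: [0.5361, 0.1938, 0.0801]
tcp_rot: [179.9, -0.1, 149.2]
wrist_force: [-3.7, 5.5, 5.7]
opening: 0.0127
grasp_force: 69.4
```

Request:
servo_tool(moves=[[[0,0,0],[0,0,0],5],[[0,0,0],[0,0,0],5],[[0,0,0],[0,0,0],5],[[0,0,0],[0,0,0],5],[[0,0,0],[0,0,0],5],[[0,0,0],[0,0,0],5],[[0,0,0],[0,0,0],5],[[0,0,0],[0,0,0],5],[[0,0,0],[0,0,0],5],[[0,0,0],[0,0,0],5],[[0,0,0],[0,0,0],5],[[0,0,0],[0,0,0],5]])

```text
time: 22.0
ee_pos: [0.5361, 0.1938, 0.0801]
tcp_rot: [179.9, -0.1, 149.2]
wrist_force: [-4.7, 5.7, 6.4]
opening: 0.0125
grasp_force: 69.4
```

Request:
servo_tool(moves=[[[0,0,0],[0,0,0],5],[[0,0,0],[0,0,0],5],[[0,0,0],[0,0,0],5],[[0,0,0],[0,0,0],5],[[0,0,0],[0,0,0],5],[[0,0,0],[0,0,0],5],[[0,0,0],[0,0,0],5],[[0,0,0],[0,0,0],5],[[0,0,0],[0,0,0],5],[[0,0,0],[0,0,0],5]])

```text
time: 23.0
ee_pos: [0.5361, 0.1938, 0.0801]
tcp_rot: [179.9, -0.1, 149.2]
wrist_force: [-4.7, 5.1, 6.3]
opening: 0.0127
grasp_force: 69.4
```

```bash
python3 -c "
from workcell import *
print(get_obs()['torque']); print(job_done())"
```

```text
[0.91277778 0.96885592 0.25458532]
the job is handed in; nothing more can be done
None
```

I aimed the nozzle at the bottle to within about 1° by camera. I then turned the dial about 70° clockwise to three dots (nominally 69°) and held it there for more than 4 s. I handed the job in at about 23 s with the gripper still holding the dial; no verdict came back, and the dial position is inferred from wrist angle and torque.

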